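# Flip the marker of the welded flange

## Robot

A 6-joint arm with a two-finger parallel gripper is mounted at the origin on the work surface. World frame = base frame: x ahead of the robot, y to its left, z up, the work surface at z = 0. Lengths are in mm, angles in rad, forces in N, time in s.
With the tool pointing down it reaches from about 350 to 925 mm from the base axis. Payload 6.4 kg.
Tool frame: the origin (TCP) lies midway between the tips of the shut fingers; the grasp point (between the pads) lies 19 mm behind it (ctrl.grip_point_offset is the z of the grasp point in the tool frame, in mm); z points along the fingers, x is the direction in which the jaws open and shut, and the axes are right-handed (so a half turn about z gives the same grasp; the last joint's range is limited). The gripper opens to 85 mm and grips with 20 to 120 N. Pads are 22 mm wide; open, the fingers measure 114 mm over their backs; the gripper's body (76 mm by 85 mm) begins 54 mm behind the grasp point. The pads swing forward as they close: fully open they stand 13 mm farther back than shut.
Start: joints at [1.174, 0.245, 1.558, -0, 1.339, -0.174], TCP at [143.621, 633.945, 197.39] pointing down, gripper open.
Joint ranges: [-3.13, 3.13], [-1.02, 2.26], [0.13, 2.54], [-0.95, 4.09], [0.21, 2.88], [-2.74, 2.74]. Speed limits (rad/s): [2.57, 2.57, 3.14, 3.14, 3.14, 3.14].

## Interface

Orientations are given as a unit quaternion [w, x, y, z].
In Python, from station import ctrl, optics gives the robot as it stands.
- The arm moves only by the tool apply_moves, never from a script. Its argument "rows" is a list of rows, each a list of 3 entries, a list of its own where there are three numbers: the shift along the tool's x, y, z in mm, then the turn, a rotation vector about the tool's x, y, z in rad, then the finger opening in mm, from 0 to 85.4. In form: [[[dx, dy, dz], [ax, ay, az], grip], ...]. A call has 1 to 5 rows; each row is the pose to reach, as a shift and turn from the pose commanded when the call began, along the tool's axes at that moment; what a row does not reach only later rows make up. A row lasts 1/12 s, in which the tool goes at most 41.7 mm and 7.16 degrees, less where a joint would pass 70% of its speed; a pose out of reach is approached as far as the arm can. A call with a gripper value outside its range is refused whole. The fingers move at their own pace and stop on an object; the grip force is fixed at half the most. Time passes only in rows, so rows that repeat a pose let the fingers close. It gives the time, the measured TCP pose, the force and the opening at its end, in the units of the state.
- ctrl.read_state(): the state, without advancing time (a new reading comes with each control period).
- optics.capture(name): name is "scene" or "side" or "wrist"; returns the picture (480x640x3 uint8, red, green, blue); there is no depth.
- optics.camera_params(name): a dict with "camera_matrix" (3x3 intrinsics, pixels), "cam_to_world" (4x4, takes a point from camera to world coordinates); the wrist camera has in their place "tool_from_camera" (4x4, takes a point from camera to tool coordinates, whose origin is the TCP and whose axes are the tool frame's). Camera axes: x right, y up, looking along -z (the intrinsics and any distortion apply to the point x, -y, -z); pixel columns grow to the right and rows downward; lengths in mm; the calibration is good to about 2 mm. The wrist camera is an equidistant fisheye: a pixel r from the principal point sees the ray r / f radians off the axis. A picture is of the moment at which its call begins: read the wrist's pose just before it. camera_params takes no time and is no camera call.
- ctrl.job_done(): hands the job in, once; it reports no verdict.
The state is a dict: "time": time; "qpos": joint angles; "joint_vel": joint speeds; "tau": joint torques, N m; "ee_pos": TCP position; "eef_rot": TCP orientation; "force": force on the tool from outside, world axes, zero at the start; "torque": the same for the moment, N m; "gripper_width": finger opening in mm.
Only numpy, scipy, OpenCV 4.12 (cv2) and the standard library are available. Lean on these libraries where they do the work, as an engineer would, in place of code of your own. Each camera call takes 0.05 s, during which the arm holds its last target.

## Task

Three flanges stand along one side of the marker rail, each opposite its own hinged tag plate, and one of them has already had its pipe stub welded on. Push the tag plate opposite that flange up and right over its pivot rod with your fingertips, towards the flanges, until it lies flat on the rest at that side with its cross mark up. Push gently without forcing it and never take a tag plate between the fingers; leave the other two tag plates as they are and do not shift any of the flanges or the things standing near them.

Things in the scene. Friction and masses are not known exactly. Their poses are not given: they have to be found in the camera images.
- rail: Steel marker rail, bolted down. Origin on the bench below the middle of its pivot rod; x across the rail towards the flanges (about the robot's right), y along the rod away from the robot, z up. End plates at y +-165 mm (84 mm long in x, 82 mm high; 150 mm long feet to y +-208). Rest bars along y at x +-25 mm (14 mm wide, tops 73 mm high); the plates overhang these by 60 mm, clear down to the bench.
- pivot_near (a point): Point on the axis of the 10 mm rod at mid-width of the near tag plate (rail frame: x 0, y -110, z 75 mm).
- paddle_near (a joint): Hinge of the near tag plate (near, middle or far as seen from the robot), rad: 0 = flat on its first rest, free edge away from the flanges, ring mark up; 1.57 = upright; 3.14 = flat on the other rest, free edge towards its flange, cross mark up. Starts at 0 to 0.2. Stiff friction hinge (0.2 N m: 2 to 4 N at the free edge): it stays at any angle where it is left and does not fall by itself.
- edge_near (a point): Middle of the free edge of the near tag plate, half-way through its thickness; moves with the plate. Steel plate, 66 mm wide along the rod, 4 mm thick, its mid-plane through the rod's axis, free edge 92 mm from that axis, 0.18 kg. A weld-bead mark 3 mm proud on each face, 35 to 77 mm from the rod (ring on one, cross on the other); the outer 15 mm is plain.
- spot_near (a point): Spot on the bench top opposite the near tag plate (160 mm beyond the rod), where that plate's flange stands, within 15 mm.
- pivot_middle (a point): Point on the axis of the 10 mm rod at mid-width of the middle tag plate (rail frame: x 0, y 0, z 75 mm).
- paddle_middle (a joint): Hinge of the middle tag plate (near, middle or far as seen from the robot), rad: 0 = flat on its first rest, free edge away from the flanges, ring mark up; 1.57 = upright; 3.14 = flat on the other rest, free edge towards its flange, cross mark up. Starts at 0 to 0.2. Stiff friction hinge (0.2 N m: 2 to 4 N at the free edge): it stays at any angle where it is left and does not fall by itself.
- edge_middle (a point): Middle of the free edge of the middle tag plate, half-way through its thickness; moves with the plate. Steel plate, 66 mm wide along the rod, 4 mm thick, its mid-plane through the rod's axis, free edge 92 mm from that axis, 0.18 kg. A weld-bead mark 3 mm proud on each face, 35 to 77 mm from the rod (ring on one, cross on the other); the outer 15 mm is plain.
- spot_middle (a point): Spot on the bench top opposite the middle tag plate (160 mm beyond the rod), where that plate's flange stands, within 15 mm.
- pivot_far (a point): Point on the axis of the 10 mm rod at mid-width of the far tag plate (rail frame: x 0, y 110, z 75 mm).
- paddle_far (a joint): Hinge of the far tag plate (near, middle or far as seen from the robot), rad: 0 = flat on its first rest, free edge away from the flanges, ring mark up; 1.57 = upright; 3.14 = flat on the other rest, free edge towards its flange, cross mark up. Starts at 0 to 0.2. Stiff friction hinge (0.2 N m: 2 to 4 N at the free edge): it stays at any angle where it is left and does not fall by itself.
- edge_far (a point): Middle of the free edge of the far tag plate, half-way through its thickness; moves with the plate. Steel plate, 66 mm wide along the rod, 4 mm thick, its mid-plane through the rod's axis, free edge 92 mm from that axis, 0.18 kg. A weld-bead mark 3 mm proud on each face, 35 to 77 mm from the rod (ring on one, cross on the other); the outer 15 mm is plain.
- spot_far (a point): Spot on the bench top opposite the far tag plate (160 mm beyond the rod), where that plate's flange stands, within 15 mm.
- welded_flange_center (a point): Flange with its pipe stub welded on: plate 100 x 80 x 12 mm with a steel pipe of 60 mm diameter standing on it, 82 mm high in all, 1.2 kg; the point is on its axis, 41 mm above the bench. It stands opposite any one of the three tag plates.
- bare_flange_a_center (a point): Bare flange without a pipe, lying flat: plate 100 x 80 x 12 mm with a 46 mm bore; the point is at its centre, 6 mm above the bench. Not to be moved.
- bare_flange_b_center (a point): Bare flange without a pipe, lying flat: plate 100 x 80 x 12 mm with a 46 mm bore; the point is at its centre, 6 mm above the bench. Not to be moved.
- cup_brush_center (a point): Wire cup brush standing beyond the flanges, 68 mm diameter, 50 mm high; the point is on its axis at half height. Not to be moved.
- offcut_center (a point): Pipe offcut standing on end beyond the flanges, 42 mm diameter, 85 mm high; the point is on its axis at half height. Not to be moved.
Mind the look-alikes: they are no part of the job. Leave any green, orange or turquoise look-alike of the part that bears welded_flange_center alone.

How it is judged (in metres and radians):
At the end, for the whole second after the job is handed in: The tag plate opposite the welded flange lies flat on the rest at the flanges' side, cross up (hinge above 3.04 rad, within 0.1 rad of flat) and at rest; the other two are still at their first rest (below 0.3 rad); flanges, brush and offcut are within 20 mm of where they began (distance of each of welded_flange_center, bare_flange_a_center, bare_flange_b_center, cup_brush_center, offcut_center from where it was at the start of the episode below 0.02 m and ((horizontal distance between welded_flange_center and spot_near below 0.05 m and value of joint paddle_near above 3.04 rad and velocity of joint paddle_near below 0.05 rad/s and value of joint each of paddle_middle, paddle_far below 0.3 rad) or (horizontal distance between welded_flange_center and spot_middle below 0.05 m and value of joint paddle_middle above 3.04 rad and velocity of joint paddle_middle below 0.05 rad/s and value of joint each of paddle_near, paddle_far below 0.3 rad) or (horizontal distance between welded_flange_center and spot_far below 0.05 m and value of joint paddle_far above 3.04 rad and velocity of joint paddle_far below 0.05 rad/s and value of joint each of paddle_near, paddle_middle below 0.3 rad))); the robot touches nothing.
It fails at once if a flange, the brush or the offcut is shifted, lifted or carried (more than 20 mm) (distance of any of welded_flange_center, bare_flange_a_center, bare_flange_b_center, cup_brush_center, offcut_center from where it was at the start of the episode above 0.02 m).
It fails at once if a tag plate opposite a bare flange is raised above 0.4 rad ((horizontal distance between welded_flange_center and spot_near below 0.05 m and value of joint any of paddle_middle, paddle_far above 0.4 rad) or (horizontal distance between welded_flange_center and spot_middle below 0.05 m and value of joint any of paddle_near, paddle_far above 0.4 rad) or (horizontal distance between welded_flange_center and spot_far below 0.05 m and value of joint any of paddle_near, paddle_middle above 0.4 rad)).
It fails at once if a tag plate is forced: more than 40 N between the robot and a tag plate (contact force between any of the fingers, the arm and paddle_near above 40 N or contact force between any of the fingers, the arm and paddle_middle above 40 N or contact force between any of the fingers, the arm and paddle_far above 40 N).
It fails at once if a tag plate is taken between the fingers (the grasp point lies inside a plate) ((x of the grasp point in the frame of edge_near between -0.002 and 0.085 m and y of the grasp point in the frame of edge_near between -0.033 and 0.033 m and z of the grasp point in the frame of edge_near between -0.003 and 0.003 m) or (x of the grasp point in the frame of edge_middle between -0.002 and 0.085 m and y of the grasp point in the frame of edge_middle between -0.033 and 0.033 m and z of the grasp point in the frame of edge_middle between -0.003 and 0.003 m) or (x of the grasp point in the frame of edge_far between -0.002 and 0.085 m and y of the grasp point in the frame of edge_far between -0.033 and 0.033 m and z of the grasp point in the frame of edge_far between -0.003 and 0.003 m)).
It also fails if it takes over 45 s, if anything falls off the work surface, if the arm or the gripper's body presses on something with over 40 N, if the wrist force passes 120 N, or if a joint passes its speed limit or range.

## Working session

There is one attempt and no reset: what is moved stays moved. The work goes in short steps, Python scripts to look and compute and a tool call to move; the robot and the scene stay as the last step left them, time stands still between calls to the robot, and variables do not carry over. Pictures are saved under pics/ and viewed, and the job is handed in when it is done.

Besides the shell and the picture viewer there is one more tool, called after "Request:" by a JSON object that holds its "name" and its "arguments". apply_moves: Moves the arm, as the interface text tells. Its arguments: {"type":"object","properties":{"rows":{"type":"array","items":{"type":"array"}}},"required":["rows"]}

```bash
mkdir -p pics; python3 - <<'E'
from station import ctrl, optics
import cv2
print(ctrl.read_state())
for n in ["scene","side","wrist"]:
    cv2.imwrite(f"pics/{n}0.png",optics.capture(n)[:,:,::-1]); print(n,optics.camera_params(n))
E
```

```text
{'time': 0.0, 'qpos': array([ 1.17387171e+00,  2.45774896e-01,  1.55905790e+00, -9.25666767e-06,
        1.33870527e+00, -1.74084390e-01]), 'joint_vel': array([-0.00045256,  0.00070122,  0.00127919, -0.00018116, -0.00030402,
        0.00161284]), 'tau': array([ 2.38677465e-03, -4.29495049e+01, -3.26147532e+01,  9.46143336e-05,
        4.96179942e-03,  4.15139070e-07]), 'ee_pos': array([143.38530383, 633.32983112, 196.28186167]), 'eef_rot': array([ 4.70201270e-04,  7.81344121e-01,  6.24099687e-01, -8.51520500e-04]), 'force': array([-0.06134062,  0.24740282, -0.56345175]), 'torque': array([ 0.01890766,  0.0080031 , -0.03361541]), 'gripper_width': 85.59591297854989}
scene {'camera_matrix': array([[583.56303699,   0.        , 318.98401494],
       [  0.        , 583.56303699, 250.73736881],
       [  0.        ,   0.        ,   1.        ]]), 'cam_to_world': array([[-2.22295881e-01, -4.98330152e-01,  8.38004535e-01,
         1.45365670e+03],
       [ 9.74758285e-01, -9.52956992e-02,  2.01903480e-01,
         1.51591195e+02],
       [-2.07563637e-02,  8.61734176e-01,  5.06935286e-01,
    
[... 485 characters left out ...]
3789918e-02,  7.31906756e-01,  6.81129177e-01,
         7.15627819e+02],
       [ 0.00000000e+00,  0.00000000e+00,  0.00000000e+00,
         1.00000000e+00]])}
wrist {'camera_matrix': array([[371.64829954,   0.        , 321.52676028],
       [  0.        , 371.64829954, 245.82135534],
       [  0.        ,   0.        ,   1.        ]]), 'tool_from_camera': array([[ 9.99999972e-01,  1.53368934e-05, -2.37073006e-04,
        -9.39462659e-02],
       [-5.17919184e-05, -9.59836943e-01, -2.80558445e-01,
        -7.09098904e+01],
       [-2.31854324e-04,  2.80558449e-01, -9.59836915e-01,
        -1.76127855e+02],
       [ 0.00000000e+00,  0.00000000e+00,  0.00000000e+00,
         1.00000000e+00]])}
```

View pics/scene0.png

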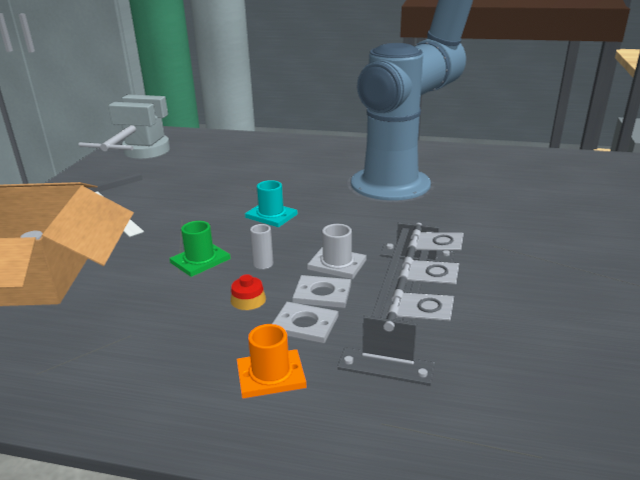

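View pics/side0.png

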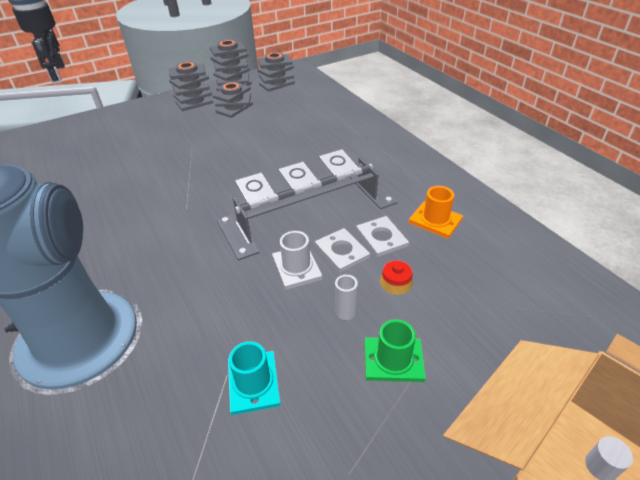

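View pics/wrist0.png

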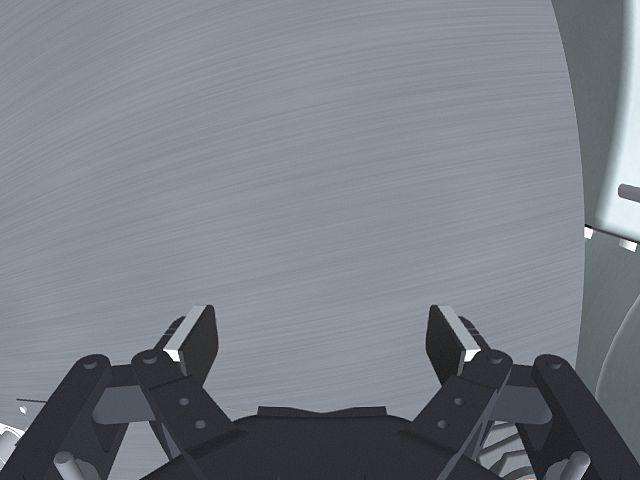

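The steel flange with the pipe stands nearest the robot (scene 337,250; side 296,258), so the near plate is the target. Next I'll enlarge the rail to get its pose.

```bash
python3 - <<'E'
import cv2
a=cv2.imread("pics/scene0.png")[210:390,330:480]; cv2.imwrite("pics/sc.png",cv2.resize(a,None,fx=3.3,fy=3.3,interpolation=cv2.INTER_CUBIC))
a=cv2.imread("pics/side0.png")[140:265,210:410]; cv2.imwrite("pics/sd.png",cv2.resize(a,None,fx=4,fy=4,interpolation=cv2.INTER_CUBIC))
E
```

```text
(no output)
```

View pics/sc.png

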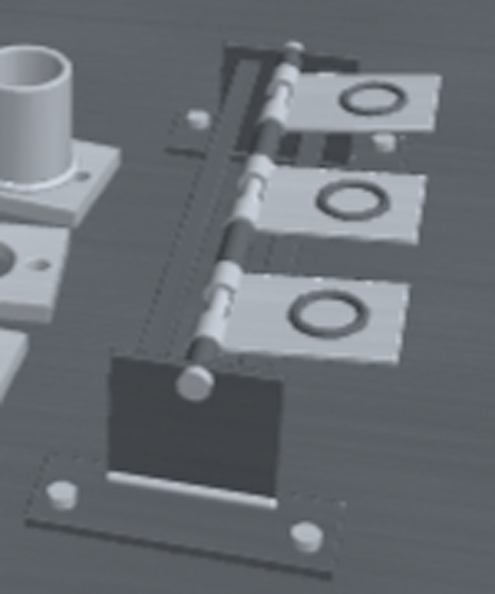

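View pics/sd.png

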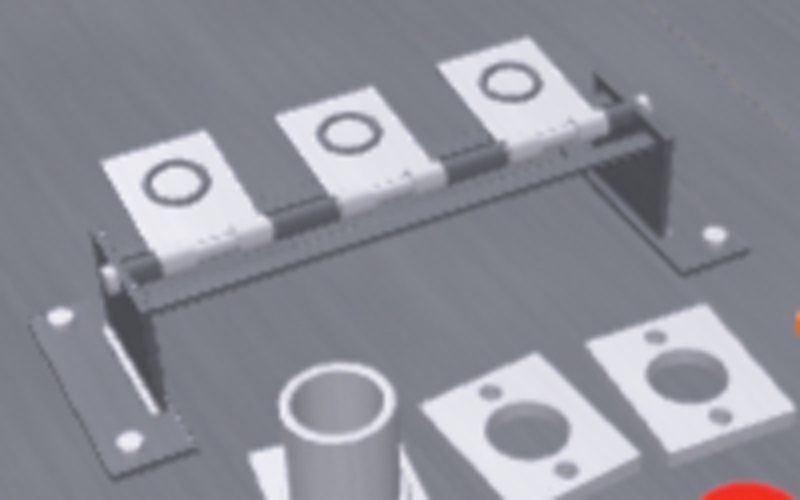

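```bash
cat > h.py <<'E'
import numpy as np
from station import ctrl, optics
def proj(n,P):
    c=optics.camera_params(n);K=c["camera_matrix"];T=np.linalg.inv(c["cam_to_world"])
    p=np.atleast_2d(P)@T[:3,:3].T+T[:3,3]
    return np.c_[K[0,0]*p[:,0]/-p[:,2]+K[0,2],K[1,1]*-p[:,1]/-p[:,2]+K[1,2]]
def ray(n,u,v,z):
    c=optics.camera_params(n);K=c["camera_matrix"];T=c["cam_to_world"]
    d=T[:3,:3]@np.array([(u-K[0,2])/K[0,0],-(v-K[1,2])/K[1,1],-1]);o=T[:3,3]
    return o+d*(z-o[2])/d[2]
E
python3 - <<'E'
from h import *
from scipy.optimize import least_squares
S=lambda a,b:(a/3.3+330,b/3.3+210)
D=lambda a,b:(a/4+210,b/4+140)
pl=[(-110,-1),(-110,1),(0,-1),(0,1),(110,-1),(110,1)]
sc=[S(441,75),S(435,130),S(427,175),S(416,242),S(410,284),S(400,362)]
sd=[D(102,161),D(208,131),D(275,116),D(374,87),D(437,66),D(530,37)]
fs=[((75,208,0),S(27,523)),((-75,208,0),S(330,577)),((42,165,82),S(112,355)),((-42,165,82),S(283,378))]
fd=[((75,-208,0),D(112,478)),((-75,-208,4),D(30,325)),((75,208,4),D(748,250)),((42,-165,82),D(150,310)),((-42,-165,82),D(96,235)),((42,165,82),D(670,142)),((-42,165,82),D(596,75))]
def W(p,P):
    P=np.array(P,float);c,s=np.cos(p[2]),np.sin(p[2])
    return P@np.array([[c,-s,0],[s,c,0],[0,0,1]]).T+[p[0],p[1],0]
def res(p):
    cs=[]
    for (y,s) in pl:
        t=p[3+{-110:0,0:1,110:2}[y]]
        cs.append((-92*np.cos(t)+2*np.sin(t)*1,y+33*s,75+92*np.sin(t)+2*np.cos(t)))
    r=[proj("scene",W(p,cs+[f[0] for f in fs]))-np.array(sc+[f[1] for f in fs]),
       proj("side",W(p,cs+[f[0] for f in fd]))-np.array(sd+[f[1] for f in fd])]
    return np.concatenate(r).ravel()
a=ray("scene",389,326,75);b=ray("scene",418.8,224.5,75);print(a,b)
m=(a+b)/2;d=a-b
f=least_squares(res,[m[0],m[1],np.arctan2(-d[0],d[1]),.1,.1,.1],loss='soft_l1')
print(f.x);print(res(f.x).reshape(-1,2).round(1).tolist())
p=f.x
print("pivots",W(p,[(0,-110,75),(0,0,75),(0,110,75)]))
print("spots",W(p,[(160,-110,0),(160,0,0),(160,110,0)]))
np.save("p.npy",p)
print("pipe",ray("scene",337,232,82),ray("side",295,241,82))
E
```

```text
[718.28189424  84.83328049  75.        ] [367.81420307 103.90026319  75.        ]
[ 5.49353182e+02  9.26446502e+01 -1.61957877e+00  1.03730387e-01
  5.24276646e-02  7.78020467e-02]
[[-1.6, 0.5], [-2.2, 0.3], [-1.4, 0.8], [-0.9, 0.1], [-1.1, 0.5], [-1.4, 0.4], [-1.4, 1.9], [0.4, 1.9], [-0.8, -0.6], [0.4, 0.3], [-0.9, -0.3], [-1.1, -0.7], [-0.8, -0.6], [-1.0, -0.8], [-0.9, -1.1], [-1.1, -0.9], [0.1, 0.6], [-1.1, -1.7], [0.1, -1.5], [-1.3, -0.8], [-1.0, -3.1], [-0.5, -2.4], [-0.2, -2.7]]
pivots [[439.48404085  98.0085914   75.        ]
 [549.35318181  92.64465024  75.        ]
 [659.22232277  87.28070908  75.        ]]
spots [[431.68194461 -61.80106817   0.        ]
 [541.55108557 -67.16500934   0.        ]
 [651.42022653 -72.5289505    0.        ]]
pipe [443.47439713 -53.60954506  82.        ] [436.05749469 -63.46437516  82.        ]
```

```bash
cat >> h.py <<'E'
from scipy.spatial.transform import Rotation as Ro
p=np.load("p.npy")
er=np.array([np.cos(p[2]),np.sin(p[2]),0]); eu=-er; ew=np.array([-er[1],er[0],0])
piv=np.array([p[0],p[1],75])-110*ew
def pose(u,z,al,w=0):
    a=np.radians(al); ez=np.array([0,0,1.])
    zt=-np.sin(a)*eu-np.cos(a)*ez; xt=np.cos(a)*eu-np.sin(a)*ez
    return piv*[1,1,0]+u*eu+w*ew+z*ez, Ro.from_matrix(np.c_[xt,np.cross(zt,xt),zt])
def cur():
    s=ctrl.read_state(); q=s["eef_rot"]; return s,s["ee_pos"],Ro.from_quat([q[1],q[2],q[3],q[0]])
def delta(T,ref=None):
    s,P,R=cur()
    if ref: P,R=ref
    d=R.inv().apply(T[0]-P); r=(R.inv()*T[1]).as_rotvec()
    return d.round(1).tolist(),r.round(3).tolist()
def loc():
    s,P,R=cur(); d=P-piv; zt=R.as_matrix()[:,2]
    print("t",s["time"],"u,w,z",(d@eu).round(1),(d@ew).round(1),P[2].round(1),"alpha",np.degrees(np.arctan2(-zt@eu,-zt[2])).round(1),"tilt w",(zt@ew).round(3),"F u,w,z",(s["force"]@eu).round(1),(s["force"]@ew).round(1),s["force"][2].round(1),"q",s["qpos"].round(2),"g",s["gripper_width"].round(1))
def corner(th,al,rt): # TCP so tip rectangle touches underside at hinge th, TCP projected at rt along plate
    t=np.radians(th);a=np.radians(al)
    e=np.array([np.cos(t),np.sin(t)]);n=np.array([np.sin(t),-np.cos(t)])
    f=14.5*np.array([-np.cos(a),np.sin(a)])
    h=max(f@-n,-f@-n)
    P=rt*e+n*(2+h); return P[0],P[1]+75
E
python3 - <<'E'
from h import *
loc(); print(delta(pose(200,150,60)), delta(pose(200,150,30)))
for th,al,rt in [(5,60,88),(30,60,82),(60,55,78),(90,45,76),(120,35,78),(150,20,82),(170,10,86),(180,5,88)]: print(th,al,np.round(corner(th,al,rt),1))
E
```

```text
Traceback (most recent call last):
  File "h.py", line 28, in loc
    print("t",s["time"],"u,w,z",(d@eu).round(1),(d@ew).round(1),P[2].round(1),"alpha",np.degrees(np.arctan2(-zt@eu,-zt[2])).round(1),"tilt w",(zt@ew).round(3),"F u,w,z",(s["force"]@eu).round(1),(s["force"]@ew).round(1),s["force"][2].round(1),"q",s["qpos"].round(2),"g",s["gripper_width"].round(1))
                                                                                                                                                                                                                                                                             ^^^^^^^^^^^^^^^^^^^^^^^^
AttributeError: 'float' object has no attribute 'round'
```

```bash
sed -i 's/s\["gripper_width"\].round(1)/round(s["gripper_width"],1)/' h.py
python3 - <<'E'
from h import *
loc(); print(delta(pose(200,150,60)), delta(pose(200,150,30)))
for th,al,rt in [(5,60,88),(30,60,82),(60,55,78),(90,45,76),(120,35,78),(150,20,82),(170,10,86),(180,5,88)]: print(th,al,np.round(corner(th,al,rt),1))
E
```

```text
t 0.15 u,w,z 520.4 -321.8 196.5 alpha 0.1 tilt w -0.001 F u,w,z 0.2 0.5 0.3 q [ 1.17  0.25  1.56  0.    1.34 -0.17] g 84.9
([-259.8, 372.4, 46.8], [-0.091, -1.043, -0.158]) ([-259.8, 372.4, 46.8], [-0.046, -0.521, -0.17])
5 60 [89.  67.6]
30 60 [ 79.3 101.7]
60 55 [ 52.1 135. ]
90 45 [ 12.3 151. ]
120 35 [-32.  146.6]
150 20 [-68.8 119.9]
170 10 [-84.3  91.9]
180 5 [-88.   78.3]
```

Request:
{"name": "apply_moves", "arguments": {"rows": [[[-24,34,2],[0,-0.1,-0.02],0],[[-48,68,4],[-0.01,-0.2,-0.04],0],[[-72,102,6],[-0.02,-0.3,-0.06],0],[[-96,136,8],[-0.03,-0.4,-0.08],0],[[-120,170,10],[-0.04,-0.5,-0.1],0]]}}

```text
time: 0.57
ee_pos: [284.3, 478.1, 187.9]
eef_rot: [0.171, 0.724, 0.642, -0.182]
force: [0.1, -0.1, -1.0]
gripper_width: 25.7
```

```bash
python3 - <<'E'
from h import *
loc(); print(delta(pose(230,110,60)))
E
```

```text
t 0.5667 u,w,z 372.1 -173.6 187.9 alpha 28.9 tilt w -0.021 F u,w,z -0.1 0.1 -1.0 q [ 0.96  0.36  1.5  -0.25  1.72 -0.48] g 25.7
([-74.9, 181.6, 133.3], [-0.038, -0.541, -0.058])
```

Request:
{"name": "apply_moves", "arguments": {"rows": [[[-12,30,22],[-0.01,-0.11,-0.01],0],[[-25,60,44],[-0.02,-0.22,-0.02],0],[[-37,91,66],[-0.03,-0.33,-0.03],0],[[-50,121,89],[-0.03,-0.44,-0.05],0],[[-62,151,111],[-0.04,-0.54,-0.06],0]]}}

```text
time: 0.98
ee_pos: [422.6, 353.6, 121.2]
eef_rot: [0.345, 0.626, 0.598, -0.361]
force: [0.5, 0.8, -0.8]
gripper_width: 0.1
```

```bash
python3 - <<'E'
from h import *
loc(); print(delta(pose(200,60,60)),delta(pose(120,56,60)))
E
```

```text
t 0.9833 u,w,z 254.5 -29.3 121.2 alpha 60.0 tilt w 0.002 F u,w,z 0.8 0.5 -0.8 q [ 0.79  0.69  1.38 -0.66  1.9  -0.67] g 0.1
([25.7, 29.2, 77.9], [0.002, -0.001, 0.001]) ([-10.9, 29.0, 149.1], [0.002, -0.001, 0.001])
```

Request:
{"name": "apply_moves", "arguments": {"rows": [[[9,10,26],[0,0,0],0],[[17,20,52],[0,0,0],0],[[26,29,78],[0,0,0],0],[[8,29,113],[0,0,0],0],[[8,29,113],[0,0,0],0]]}}

```text
time: 1.4
ee_pos: [442.1, 253.1, 54.2]
eef_rot: [0.343, 0.626, 0.597, -0.366]
force: [0.6, -0.7, 0.5]
gripper_width: -0.2
```

```bash
python3 - <<'E'
from h import *
import cv2
loc(); print(delta(pose(110,56,60)),delta(pose(90,56,60)))
a=optics.capture("scene")[180:380,320:540,::-1];b=optics.capture("side")[100:260,180:400,::-1]
cv2.imwrite("pics/s1.png",cv2.resize(a,None,fx=2.7,fy=2.7,interpolation=cv2.INTER_CUBIC));cv2.imwrite("pics/d1.png",cv2.resize(b,None,fx=3.5,fy=3.5,interpolation=cv2.INTER_CUBIC))
E
```

```text
t 1.4 u,w,z 155.1 -5.0 54.2 alpha 60.2 tilt w -0.007 F u,w,z -0.7 0.6 0.5 q [ 0.67  0.68  1.56 -0.72  1.72 -0.65] g -0.2
([-24.0, 5.1, 38.2], [-0.007, 0.003, 0.006]) ([-33.9, 5.1, 55.6], [-0.007, 0.003, 0.006])
```

View pics/s1.png

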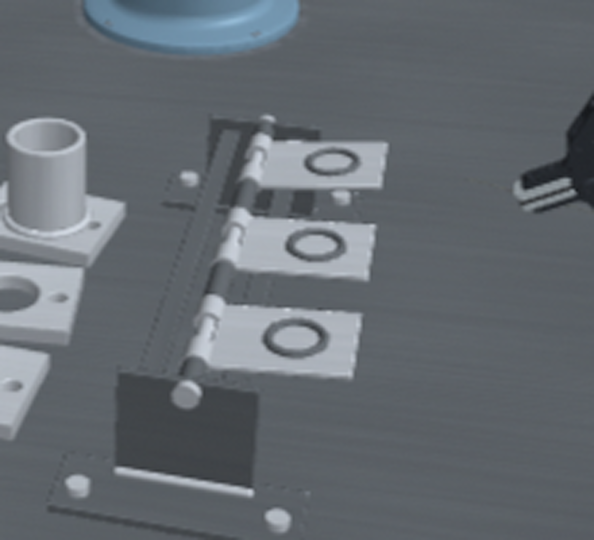

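View pics/d1.png

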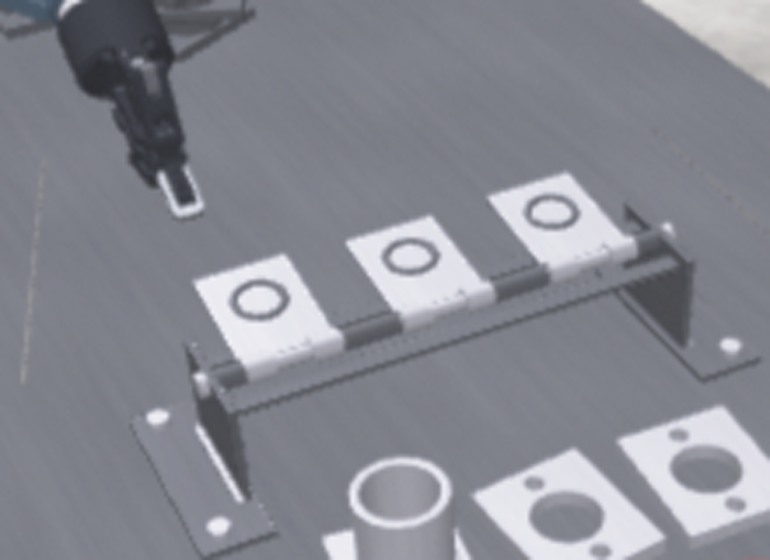

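Request:
{"name": "apply_moves", "arguments": {"rows": [[[-12,3,19],[0,0,0],0],[[-24,5,38],[-0.005,0,0.005],0],[[-29,5,47],[-0.007,0,0.005],0],[[-34,5,55],[-0.007,0,0.005],0],[[-34,5,55],[-0.007,0,0.005],0]]}}

```text
time: 1.92
ee_pos: [447.9, 194.8, 60.1]
eef_rot: [0.347, 0.628, 0.598, -0.357]
force: [0.2, -0.1, -0.3]
gripper_width: 0.3
```

```bash
cat > look.py <<'E'
import sys
from h import *
import cv2
loc()
n=sys.argv[1]
a=optics.capture("scene")[160:360,320:540,::-1];b=optics.capture("side")[90:290,200:400,::-1]
im=np.hstack([cv2.resize(a,(440,400),interpolation=cv2.INTER_CUBIC)[:,:400],cv2.resize(b,(400,400),interpolation=cv2.INTER_CUBIC)])
cv2.imwrite(f"pics/{n}.png",im)
E
python3 look.py l1; python3 - <<'E'
from h import *
print(delta(pose(90,56,60)),delta(pose(90,66,60)),delta(pose(90,76,60)))
E
```

```text
t 1.9167 u,w,z 97.1 3.7 60.1 alpha 59.7 tilt w 0.009 F u,w,z -0.0 0.2 -0.3 q [ 0.59  0.59  1.68 -0.77  1.64 -0.66] g 0.3
([-0.7, -4.0, 9.0], [0.01, -0.006, -0.005]) ([-9.3, -3.9, 3.9], [0.01, -0.006, -0.005]) ([-18.0, -3.8, -1.1], [0.01, -0.006, -0.005])
```

View pics/l1.png

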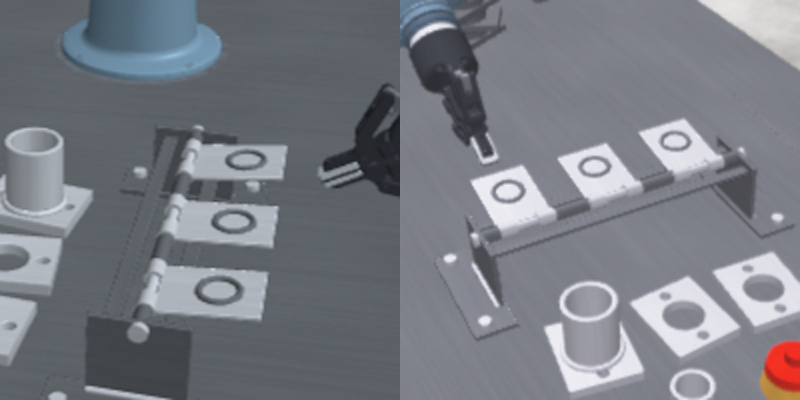

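```bash
python3 - <<'E'
from h import *
import cv2
loc()
s,P,R=cur()
img={n:optics.capture(n)[:,:,::-1].copy() for n in("scene","side")}
t=p[3]
pts=[P]+[piv+92*np.cos(t)*eu+92*np.sin(t)*np.array([0,0,1])+k*33*ew for k in(-1,1)]
for n,c in(("scene",(400,200)),("side",(190,120))):
    q=proj(n,pts);print(n,q.round(1).tolist())
    im=img[n][c[1]:c[1]+100,c[0]:c[0]+130];im=cv2.resize(im,None,fx=5,fy=5,interpolation=cv2.INTER_CUBIC)
    for a in q: cv2.circle(im,tuple(int(v) for v in (a-c)*5+2),3,(0,0,255),-1)
    cv2.imwrite(f"pics/z_{n}.png",im)
loc()
E
```

```text
t 2.0167 u,w,z 98.1 3.9 60.0 alpha 59.6 tilt w 0.01 F u,w,z 0.2 0.4 0.0 q [ 0.59  0.59  1.68 -0.77  1.64 -0.66] g -0.2
scene [[462.9, 254.6], [462.0, 234.1], [459.7, 250.6]]
side [[249.8, 183.1], [234.7, 180.6], [261.0, 172.7]]
t 2.1167 u,w,z 98.3 3.8 59.8 alpha 59.7 tilt w 0.01 F u,w,z 0.7 0.1 -0.1 q [ 0.59  0.59  1.68 -0.77  1.64 -0.66] g -0.2
```

View pics/z_scene.png

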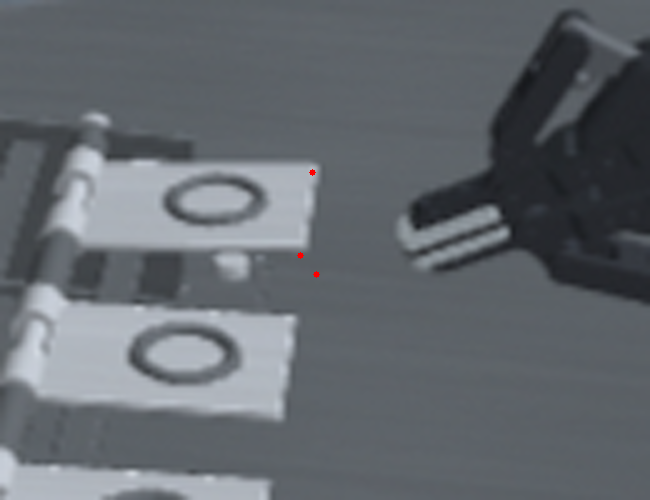

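View pics/z_side.png

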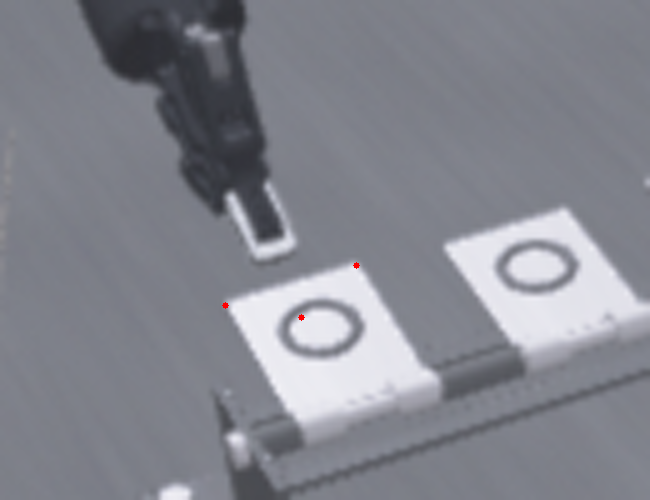

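```bash
cat >> h.py <<'E'
def tri(uv):
    A=[];b=[]
    for n,(u,v) in uv.items():
        c=optics.camera_params(n);K=c["camera_matrix"];T=c["cam_to_world"]
        d=T[:3,:3]@np.array([(u-K[0,2])/K[0,0],-(v-K[1,2])/K[1,1],-1]);d/=np.linalg.norm(d)
        M=np.eye(3)-np.outer(d,d);A.append(M);b.append(M@T[:3,3])
    A=np.vstack(A);b=np.concatenate(b);x=np.linalg.lstsq(A,b,rcond=None)[0]
    return x,np.linalg.norm(A@x-b)
E
python3 - <<'E'
from h import *
x,e=tri({"scene":(483,249),"side":(245,170.5)});d=x-piv
print(x,e,(d@eu),d@ew,x[2],cur()[1])
c=optics.camera_params("wrist");print(ctrl.grip_point_offset, [k for k in dir(ctrl) if k[0]!='_'])
E
```

```text
[451.59799217 230.34684502  76.79128849] 2.3896906263742212 132.7715342051153 5.6463165347745585 76.79128849353827 [448.11871245 196.02497782  59.78283543]
-18.700000000000003 ['Unreachable', 'grip_point_offset', 'job_done', 'read_state']
```

```bash
python3 - <<'E'
from h import *
import cv2
x,e=tri({"scene":(511.9,250.4),"side":(233.7,160.6)});d=x-piv
print(x,e,(d@eu),d@ew,x[2])
c=optics.camera_params("wrist");K=c["camera_matrix"];T=np.linalg.inv(c["tool_from_camera"])
def wp(P):
    q=T[:3,:3]@np.array(P)+T[:3,3];q=np.array([q[0],-q[1],-q[2]]);rho=np.hypot(q[0],q[1]);th=np.arctan2(rho,q[2])
    return K[0,2]+K[0,0]*th*q[0]/rho,K[1,2]+K[0,0]*th*q[1]/rho
im=optics.capture("wrist")[:,:,::-1].copy()
for z in(0,-19,-40): 
    for y in (-11,11):
        q=wp((0,y,z));print(z,y,q);cv2.circle(im,tuple(map(int,q)),3,(0,0,255) if z==0 else (0,255,0),-1)
cv2.imwrite("pics/w1.png",im)
E
```

```text
[444.87172404 284.31331151  76.6333739 ] 0.9215666934650232 186.3458070085734 -3.703522124776348 76.63337390149371
0 -11 (np.float64(321.05785680272527), np.float64(262.10437893456356))
0 11 (np.float64(321.1045776021249), np.float64(302.01566386593356))
-19 -11 (np.float64(321.01136012311923), np.float64(275.62289511349024))
-19 11 (np.float64(321.0663095719818), np.float64(318.8163341278415))
-40 -11 (np.float64(320.9476717669272), np.float64(294.314490973907))
-40 11 (np.float64(321.01522710407585), np.float64(341.5243677378314))
```

View pics/w1.png

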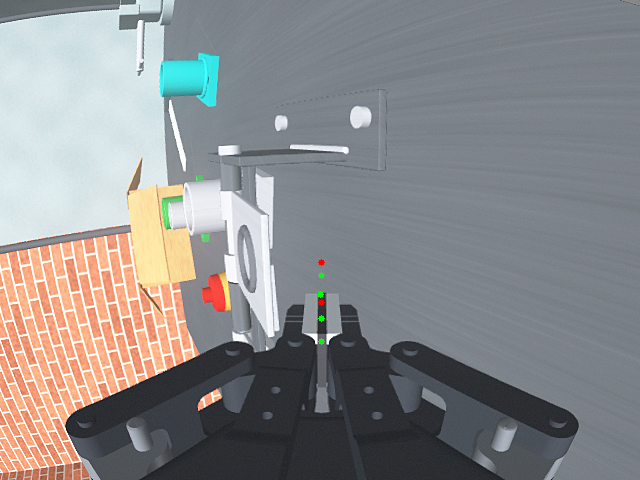

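```bash
cat >> h.py <<'E'
def wp(P):
    c=optics.camera_params("wrist");K=c["camera_matrix"];T=np.linalg.inv(c["tool_from_camera"])
    q=T[:3,:3]@np.array(P)+T[:3,3];q=np.array([q[0],-q[1],-q[2]]);rho=np.hypot(q[0],q[1]);th=np.arctan2(rho,q[2])
    return np.round([K[0,2]+K[0,0]*th*q[0]/rho,K[1,2]+K[0,0]*th*q[1]/rho],1)
E
python3 - <<'E'
from h import *
for z in(0,-13,-30,-40,-52,-60):print(z,wp((42.5,-11,z)),wp((42.5,11,z)),wp((14.5,-11,z)),wp((14.5,11,z)))
import cv2
a=cv2.imread("pics/w1.png")[270:480,200:450];cv2.imwrite("pics/w1c.png",cv2.resize(a,None,fx=2.8,fy=2.8))
a=cv2.imread("pics/wrist0.png")[270:480,330:580];cv2.imwrite("pics/w0c.png",cv2.resize(a,None,fx=2.8,fy=2.8))
E
```

```text
0 [404.5 261.8] [401.5 301.1] [350.  262.1] [348.9 301.9]
-13 [410.2 270.5] [406.5 311.9] [352. 271.] [350.7 313. ]
-30 [418.8 283.9] [414.2 328.3] [355.1 284.7] [353.4 329.9]
-40 [424.7 293. ] [419.2 339.3] [357.2 294.1] [355.2 341.2]
-52 [432.6 305.4] [426. 354.] [360.  307.1] [357.6 356.6]
-60 [438.4 314.8] [430.9 364.9] [362.2 316.9] [359.4 368.1]
```

View pics/w1c.png

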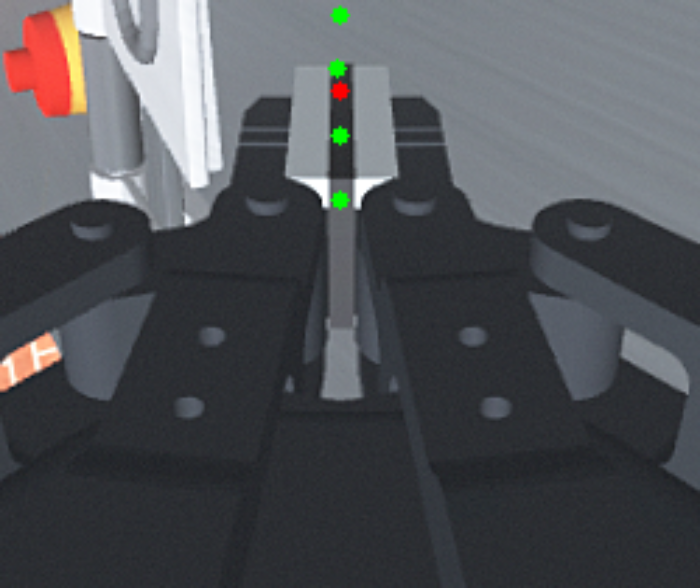

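View pics/w0c.png

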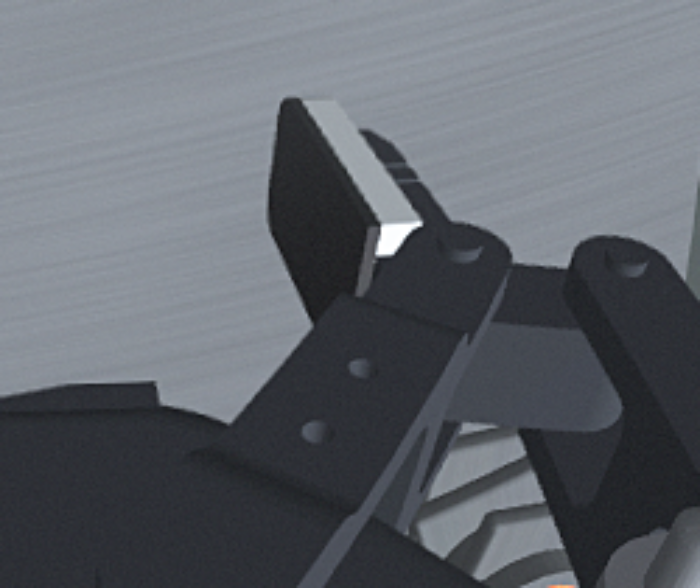

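The cameras agree that the real shut fingertips are about 39 mm behind the reported TCP. The scene and side views triangulate the tip to (u 133, z 77), while the state says (98, 60), and the wrist view puts it at z = -40. I'll plan with the seen tip. I'll also push near the plate's robot-side corner (w = -37), so the grasp point stays outside the plate's width.

```bash
cat >> h.py <<'E'
L=39.
def tip(u,z,al,w=-37):
    a=np.radians(al); return pose(u-L*np.sin(a),z-L*np.cos(a),al,w)
def ct(th,al,rt=85,t7=7.5,off=0):
    t=np.radians(th);a=np.radians(al)
    e=np.array([np.cos(t),np.sin(t)]);n=np.array([np.sin(t),-np.cos(t)])
    f=t7*np.array([-np.cos(a),np.sin(a)]);h=abs(f@n)
    P=rt*e+n*(2+h+off); return tip(P[0],P[1]+75,al)
def tl():
    s,P,R=cur(); x=P-L*R.as_matrix()[:,2]-piv; print("TIP u %.1f w %.1f z %.1f"%(x@eu,x@ew,x[2]+75)); loc()
E
python3 - <<'E'
from h import *
tl(); print(delta(pose(98,60,60,-37)),delta(tip(88,63,60)))
E
```

```text
TIP u 131.9 w 3.4 z 79.4
t 2.1667 u,w,z 98.2 3.8 59.7 alpha 59.7 tilt w 0.01 F u,w,z -0.4 0.3 -0.9 q [ 0.59  0.59  1.68 -0.77  1.64 -0.66] g 0.1
([-0.5, -40.8, -0.3], [0.01, -0.006, -0.005]) ([-8.4, -41.2, 45.8], [0.01, -0.006, -0.005])
```

Request:
{"name": "apply_moves", "arguments": {"rows": [[[3,-20,0],[0.005,0,0],0],[[5,-41,0],[0.01,-0.006,-0.005],0],[[2,-41,16],[0.01,-0.006,-0.005],0],[[-4,-41,32],[0.01,-0.006,-0.005],0],[[-8,-41,46],[0.01,-0.006,-0.005],0]]}}

```text
time: 2.58
ee_pos: [404.9, 153.2, 42.8]
eef_rot: [0.345, 0.627, 0.597, -0.362]
force: [0.3, -1.0, -0.1]
gripper_width: 0.1
```

```bash
cat > look2.py <<'E'
import sys
from h import *
import cv2
tl()
n=sys.argv[1]
a=optics.capture("scene")[190:310,370:510,::-1];b=optics.capture("side")[110:230,200:340,::-1]
im=np.vstack([np.hstack([cv2.resize(v,(400,343),interpolation=cv2.INTER_CUBIC) for v in(a,b)])])
cv2.imwrite(f"pics/{n}.png",im)
E
python3 look2.py l2; python3 -c "
from h import *
for th in(6,10,15,20,25):print(th,delta(ct(th,60)))"
```

```text
TIP u 87.3 w -37.2 z 62.3
t 2.5833 u,w,z 53.5 -37.2 42.8 alpha 60.0 tilt w 0.0 F u,w,z -0.9 0.3 -0.1 q [ 0.57  0.53  1.82 -0.78  1.57 -0.61] g 0.1
6 ([-11.7, 0.9, -6.0], [-0.003, 0.002, 0.001])
10 ([-16.8, 0.9, -8.7], [-0.003, 0.002, 0.001])
15 ([-23.4, 0.9, -11.6], [-0.003, 0.002, 0.001])
20 ([-30.4, 0.9, -14.0], [-0.003, 0.002, 0.001])
25 ([-37.5, 0.9, -15.7], [-0.003, 0.002, 0.001])
```

View pics/l2.png

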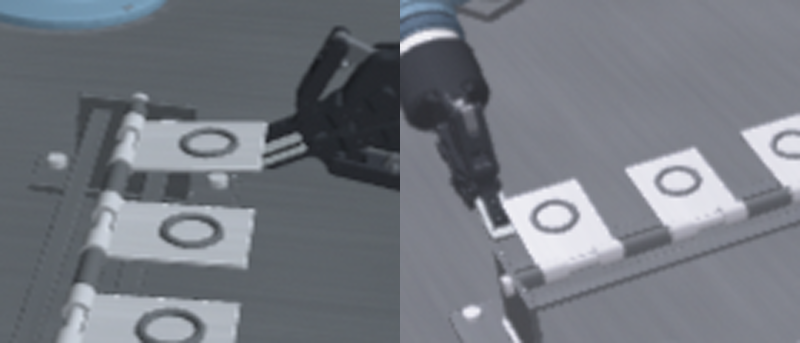

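Request:
{"name": "apply_moves", "arguments": {"rows": [[[-6,1,-3],[0,0,0],0],[[-12,1,-6],[0,0,0],0],[[-17,1,-9],[0,0,0],0],[[-23,1,-12],[0,0,0],0],[[-30,1,-14],[0,0,0],0]]}}

```text
time: 3.1
ee_pos: [406.3, 150.8, 76.7]
eef_rot: [0.345, 0.627, 0.597, -0.362]
force: [-0.2, -0.3, -3.2]
gripper_width: 0.2
```

```bash
python3 look2.py l3; python3 -c "
from h import *
for th in(25,30,35,40,45):print(th,delta(ct(th,60)))"
```

```text
TIP u 84.9 w -35.7 z 96.2
t 3.1 u,w,z 51.1 -35.7 76.7 alpha 60.0 tilt w 0.0 F u,w,z -0.3 -0.2 -3.2 q [ 0.57  0.46  1.84 -0.79  1.61 -0.66] g 0.2
25 ([-6.5, -1.6, 0.6], [0.0, -0.0, -0.002])
30 ([-13.9, -1.6, -0.5], [0.0, -0.0, -0.002])
35 ([-21.3, -1.6, -1.1], [0.0, -0.0, -0.002])
40 ([-28.9, -1.6, -0.9], [0.0, -0.0, -0.002])
45 ([-36.4, -1.6, -0.0], [0.0, -0.0, -0.002])
```

View pics/l3.png

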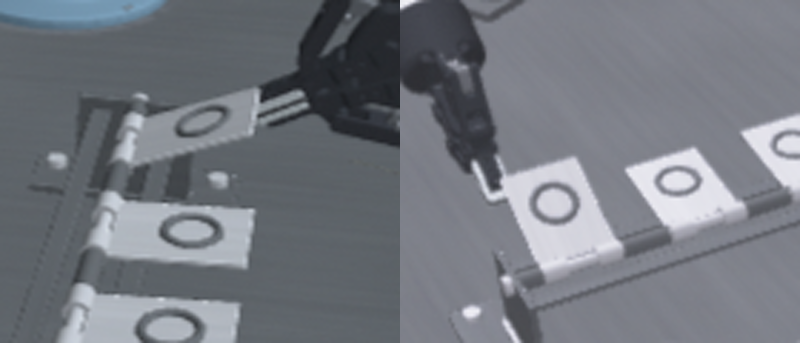

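Request:
{"name": "apply_moves", "arguments": {"rows": [[[-7,0,0],[0,0,0],0],[[-14,0,0],[0,0,0],0],[[-21,0,-1],[0,0,0],0],[[-29,0,-1],[0,0,0],0],[[-36,0,0],[0,0,0],0]]}}

```text
time: 3.62
ee_pos: [404.9, 131.8, 107.8]
eef_rot: [0.345, 0.627, 0.597, -0.363]
force: [-0.1, 1.0, -2.7]
gripper_width: 0.1
```

```bash
python3 look2.py l4; python3 -c "
from h import *
for th,al in((50,58),(55,56),(60,54),(65,52),(70,50)):print(th,delta(ct(th,al)))"
```

```text
TIP u 65.8 w -36.1 z 127.2
t 3.6167 u,w,z 32.0 -36.2 107.8 alpha 60.0 tilt w -0.001 F u,w,z 0.9 -0.1 -2.7 q [ 0.54  0.38  1.88 -0.81  1.63 -0.7 ] g 0.1
50 ([-6.1, -1.1, 0.3], [-0.001, 0.036, -0.001])
55 ([-12.1, -1.1, 2.4], [-0.001, 0.071, -0.001])
60 ([-17.8, -1.1, 5.1], [-0.001, 0.106, -0.002])
65 ([-23.2, -1.1, 8.4], [-0.001, 0.141, -0.002])
70 ([-28.4, -1.1, 12.2], [-0.001, 0.176, -0.002])
```

View pics/l4.png

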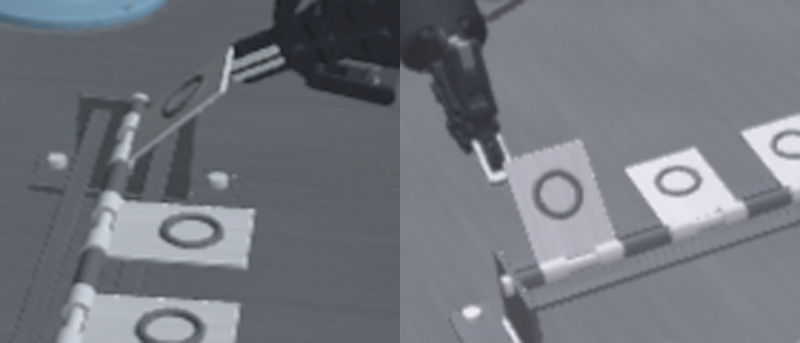

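Request:
{"name": "apply_moves", "arguments": {"rows": [[[-6,0,0],[0,0.036,0],0],[[-12,0,2],[0,0.07,0],0],[[-18,0,5],[0,0.106,0],0],[[-23,0,8],[0,0.14,0],0],[[-28,0,12],[0,0.176,0],0]]}}

```text
time: 4.13
ee_pos: [403.6, 107.8, 125.3]
eef_rot: [0.29, 0.657, 0.625, -0.306]
force: [0.6, 1.9, -2.9]
gripper_width: -0.0
```

```bash
python3 look2.py l5; python3 -c "
from h import *
for th,al in((75,49),(80,48),(86,47),(93,46),(100,45)):print(th,delta(ct(th,al)))"
```

```text
TIP u 37.8 w -36.2 z 150.5
t 4.1333 u,w,z 8.0 -36.3 125.3 alpha 49.8 tilt w -0.001 F u,w,z 2.0 0.5 -2.9 q [ 0.45  0.2   1.97 -0.73  1.51 -0.81] g -0.0
75 ([-6.4, -1.2, 3.6], [-0.001, 0.017, -0.003])
80 ([-12.2, -1.2, 7.7], [-0.001, 0.034, -0.003])
86 ([-18.9, -1.2, 13.4], [-0.001, 0.052, -0.003])
93 ([-26.0, -1.1, 21.1], [-0.001, 0.069, -0.003])
100 ([-32.1, -1.1, 29.8], [-0.001, 0.087, -0.003])
```

View pics/l5.png

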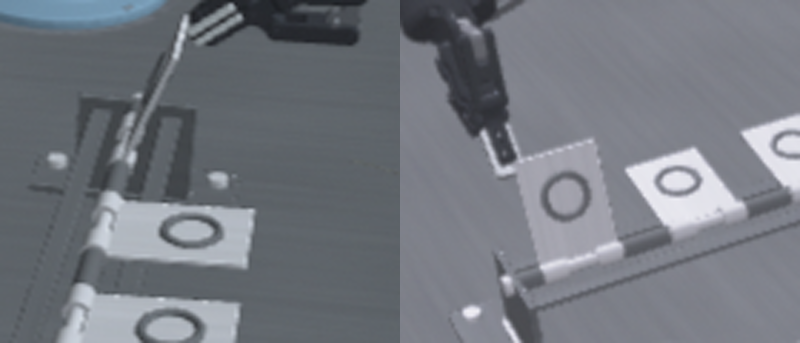

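Request:
{"name": "apply_moves", "arguments": {"rows": [[[-6,0,5],[0,0.017,0],0],[[-10,0,10],[0,0.034,0],0],[[-16,0,16],[0,0.052,0],0],[[-23,0,24],[0,0.069,0],0],[[-29,0,32],[0,0.087,0],0]]}}

```text
time: 4.65
ee_pos: [401.6, 64.2, 126.7]
eef_rot: [0.263, 0.669, 0.637, -0.277]
force: [0.6, 3.1, -0.6]
gripper_width: -0.1
```

```bash
python3 look2.py l6; python3 -c "
from h import *
for th,al in((106,43),(112,41),(118,39),(124,36),(130,33)):print(th,delta(ct(th,al,83)))"
```

```text
TIP u -8.1 w -36.1 z 154.3
t 4.65 u,w,z -35.6 -36.2 126.7 alpha 44.9 tilt w -0.001 F u,w,z 3.1 0.5 -0.6 q [ 0.34  0.08  2.06 -0.72  1.42 -0.91] g -0.1
106 ([-5.7, -0.4, 4.6], [-0.003, 0.035, -0.002])
112 ([-8.9, -0.3, 12.5], [-0.003, 0.07, -0.002])
118 ([-11.1, -0.3, 20.8], [-0.003, 0.105, -0.002])
124 ([-11.8, -0.3, 29.2], [-0.003, 0.157, -0.002])
130 ([-11.5, -0.3, 37.8], [-0.003, 0.209, -0.002])
```

View pics/l6.png

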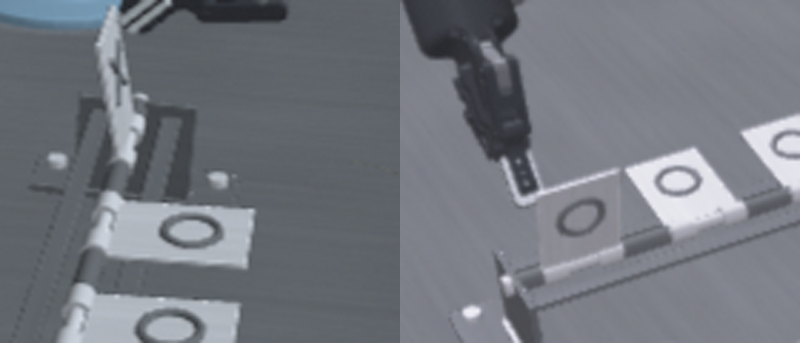

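Request:
{"name": "apply_moves", "arguments": {"rows": [[[-6,0,5],[0,0.035,0],0],[[-9,0,12],[0,0.07,0],0],[[-11,0,21],[0,0.105,0],0],[[-12,0,29],[0,0.157,0],0],[[-12,0,38],[0,0.209,0],0]]}}

```text
time: 5.17
ee_pos: [399.9, 29.7, 108.3]
eef_rot: [0.195, 0.695, 0.661, -0.205]
force: [-0.3, 2.5, -0.1]
gripper_width: -0.0
```

```bash
python3 look2.py l7; python3 -c "
from h import *
for th,al in((136,29),(142,25),(148,22),(154,19),(160,16)):print(th,delta(ct(th,al,83)))"
```

```text
TIP u -49.0 w -36.2 z 141.1
t 5.1667 u,w,z -70.2 -36.2 108.3 alpha 32.9 tilt w -0.001 F u,w,z 2.5 -0.4 -0.1 q [ 0.17 -0.06  2.16 -0.59  1.25 -1.1 ] g -0.0
136 ([0.4, -0.3, 8.5], [-0.003, 0.07, -0.003])
142 ([1.5, -0.3, 17.0], [-0.003, 0.14, -0.003])
148 ([2.9, -0.3, 25.7], [-0.003, 0.193, -0.003])
154 ([5.2, -0.3, 34.3], [-0.002, 0.245, -0.003])
160 ([8.4, -0.3, 42.8], [-0.002, 0.297, -0.003])
```

View pics/l7.png

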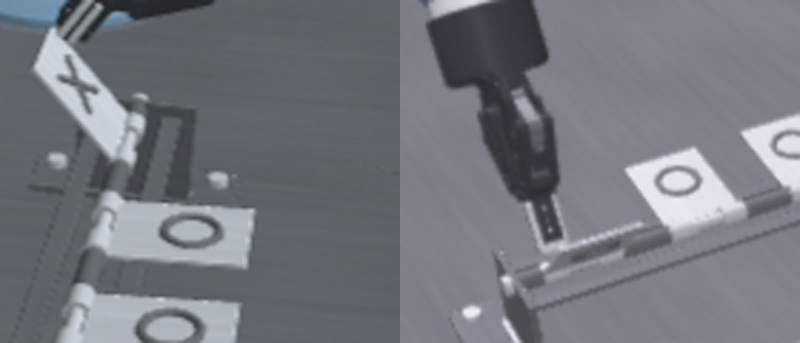

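Request:
{"name": "apply_moves", "arguments": {"rows": [[[0,0,8],[0,0.07,0],0],[[1,0,17],[0,0.12,0],0],[[3,0,26],[0,0.18,0],0],[[5,0,34],[0,0.24,0],0],[[8,0,43],[0,0.297,0],0]]}}

```text
time: 5.68
ee_pos: [399.4, 13.2, 68.4]
eef_rot: [0.095, 0.717, 0.683, -0.1]
force: [-0.4, 1.8, 1.5]
gripper_width: -0.1
```

```bash
python3 look2.py l8; python3 -c "
from h import *
for th,al in((165,14),(170,12),(174,11),(177,10),(180,10)):print(th,delta(ct(th,al,84)))"
```

```text
TIP u -76.0 w -35.9 z 105.9
t 5.6833 u,w,z -86.7 -35.9 68.4 alpha 15.9 tilt w -0.001 F u,w,z 1.8 -0.5 1.5 q [-0.05 -0.14  2.24 -0.32  1.07 -1.42] g -0.1
165 ([-0.0, 0.1, 7.0], [-0.004, 0.036, -0.003])
170 ([1.6, 0.1, 14.1], [-0.004, 0.071, -0.003])
174 ([2.9, 0.1, 19.5], [-0.004, 0.088, -0.003])
177 ([4.2, 0.1, 23.6], [-0.004, 0.106, -0.003])
180 ([5.1, 0.1, 27.5], [-0.004, 0.106, -0.003])
```

View pics/l8.png

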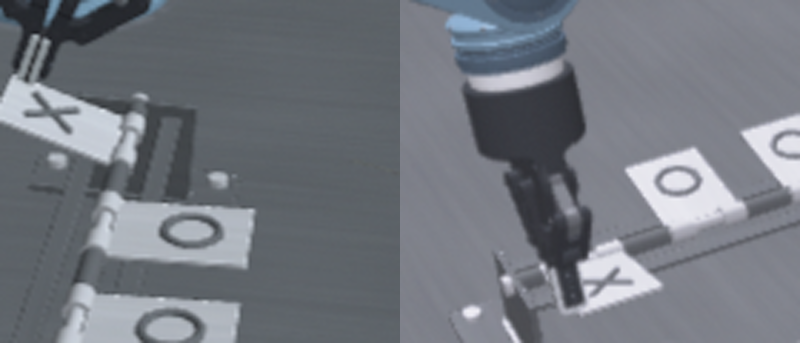

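Nearly there, with about 3 N on the tool. I'll go slowly to about 176° and check the force.

Request:
{"name": "apply_moves", "arguments": {"rows": [[[0,0,6],[0,0.03,0],0],[[1,0,11],[0,0.06,0],0],[[2,0,15],[0,0.08,0],0],[[3,0,19],[0,0.09,0],0],[[4,0,22],[0,0.1,0],0]]}}

```text
time: 6.2
ee_pos: [399.1, 10.9, 45.8]
eef_rot: [0.061, 0.721, 0.687, -0.065]
force: [0.1, 1.5, 2.2]
gripper_width: -0.0
```

```bash
python3 look2.py l9
```

```text
TIP u -82.0 w -36.1 z 84.2
t 6.2 u,w,z -89.0 -36.1 45.8 alpha 10.3 tilt w -0.001 F u,w,z 1.5 0.1 2.2 q [-0.13 -0.13  2.27 -0.21  1.   -1.53] g -0.0
```

View pics/l9.png

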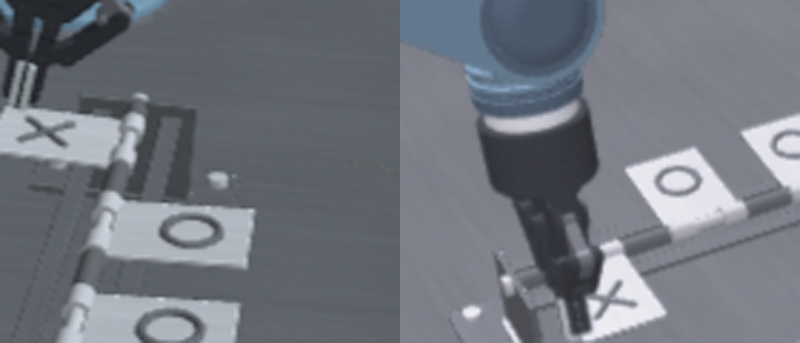

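Request:
{"name": "apply_moves", "arguments": {"rows": [[[0,0,2],[0,0,0],0],[[0,0,3],[0,0,0],0],[[0,0,4],[0,0,0],0]]}}

```text
time: 6.55
ee_pos: [399.2, 10.3, 43.6]
eef_rot: [0.061, 0.722, 0.686, -0.065]
force: [-10.2, 7.0, 24.2]
gripper_width: 0.1
```

Request:
{"name": "apply_moves", "arguments": {"rows": [[[0,0,1],[0,0,0],0],[[0,0,1],[0,0,0],0]]}}

```text
time: 6.72
ee_pos: [399.2, 10.3, 43.4]
eef_rot: [0.061, 0.722, 0.686, -0.066]
force: [-12.6, 7.1, 25.7]
gripper_width: 0.0
```

Request:
{"name": "apply_moves", "arguments": {"rows": [[[0,0,1],[0,0,0],0],[[0,0,1],[0,0,0],0]]}}

```text
time: 6.88
ee_pos: [399.3, 10.3, 43.2]
eef_rot: [0.06, 0.722, 0.686, -0.066]
force: [-15.3, 9.4, 33.1]
gripper_width: -0.3
```

That was firm contact at the rest, with force up to about 38 N. I'm backing off now.

Request:
{"name": "apply_moves", "arguments": {"rows": [[[0,0,-3],[0,0,0],0],[[0,0,-8],[0,0,0],0],[[0,0,-20],[0,0,0],0],[[0,0,-50],[0,0,0],0],[[0,0,-80],[0,0,0],0]]}}

```text
time: 7.3
ee_pos: [398.0, 24.0, 118.3]
eef_rot: [0.06, 0.721, 0.687, -0.067]
force: [0.9, -0.5, 0.1]
gripper_width: -0.3
```

```bash
python3 - <<'E'
from h import *
tl(); print(delta(pose(60,220,10,-36)))
E
```

```text
TIP u -69.0 w -37.6 z 156.7
t 7.3 u,w,z -76.0 -37.8 118.3 alpha 10.3 tilt w -0.005 F u,w,z -0.4 0.9 0.1 q [-0.09 -0.26  2.22 -0.19  1.18 -1.54] g -0.3
([115.7, 1.2, -124.3], [-0.005, 0.005, -0.0])
```

Request:
{"name": "apply_moves", "arguments": {"rows": [[[0,0,-35],[0,0,0],0],[[0,0,-70],[0,0,0],0],[[35,0,-90],[0,0,0],0],[[75,0,-110],[0,0,0],0],[[110,0,-124],[0,0,0],0]]}}

```text
time: 7.72
ee_pos: [406.7, 155.3, 223.1]
eef_rot: [0.062, 0.722, 0.686, -0.064]
force: [1.2, 0.4, -0.1]
gripper_width: -0.3
```

Request:
{"name": "apply_moves", "arguments": {"rows": [[[40,0,0],[0,0,0],0],[[80,0,0],[0,0,0],0],[[120,0,0],[0,0,0],0],[[150,0,0],[0,0,0],0],[[150,0,0],[0,0,0],0]]}}

```text
time: 8.13
ee_pos: [412.3, 304.9, 192.5]
eef_rot: [0.061, 0.72, 0.688, -0.066]
force: [0.3, 0.5, 0.0]
gripper_width: -0.1
```

```bash
python3 - <<'E'
from h import *
import cv2
tl()
a=optics.capture("scene")[:,:,::-1];b=optics.capture("side")[:,:,::-1]
cv2.imwrite("pics/fs.png",cv2.resize(a[180:380,230:480],None,fx=3,fy=3,interpolation=cv2.INTER_CUBIC))
cv2.imwrite("pics/fd.png",cv2.resize(b[130:330,200:450],None,fx=3,fy=3,interpolation=cv2.INTER_CUBIC))
z=np.array([0,0,1.])
for t in(3.14,3.04):
  e=piv-92*abs(np.cos(t))*eu+92*np.sin(t)*z+2*z
  for n,c in(("scene",(230,180)),("side",(200,130))):print(t,n,((proj(n,[e-33*ew,e+33*ew])-c)*3).round(0).tolist())
E
```

```text
TIP u 212.3 w -37.1 z 230.9
t 8.1333 u,w,z 205.3 -37.2 192.5 alpha 10.3 tilt w -0.003 F u,w,z 0.5 0.2 0.0 q [ 0.5   0.01  1.83 -0.15  1.4  -0.99] g -0.1
3.14 scene [[421.0, 142.0], [401.0, 188.0]]
3.14 side [[195.0, 296.0], [281.0, 266.0]]
3.04 scene [[422.0, 130.0], [402.0, 176.0]]
3.04 side [[193.0, 286.0], [279.0, 256.0]]
```

View pics/fs.png

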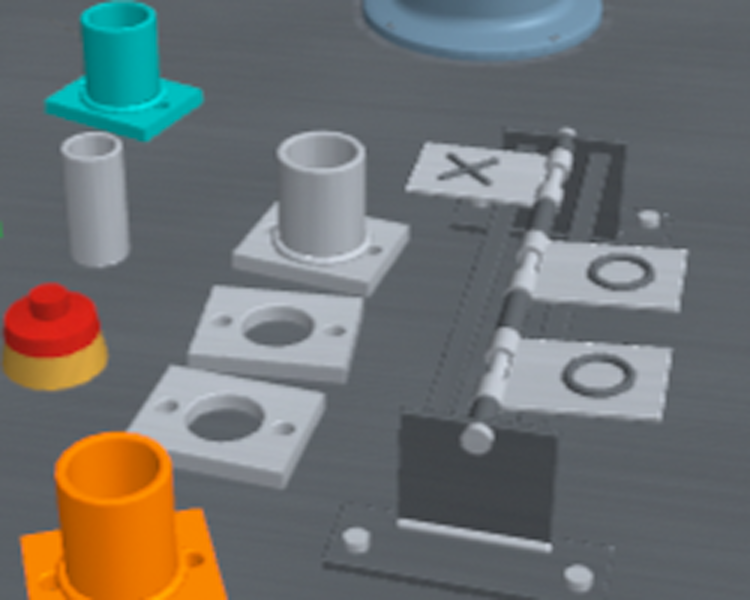

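View pics/fd.png

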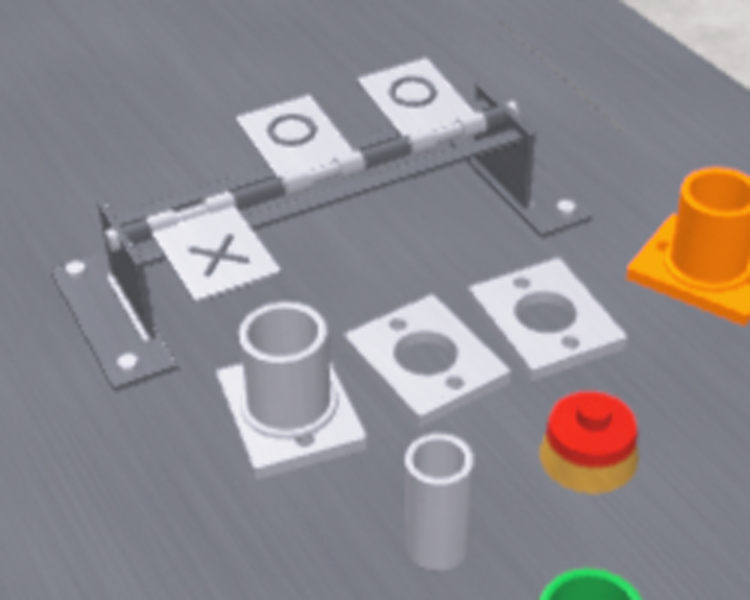

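The free-edge corners are at (429,143)/(407,192) in the scene crop and (196,299)/(279,269) in the side crop. That matches the flat prediction, not the 3.04 rad one, so I'm handing in.

```bash
python3 -c "
from station import ctrl
print(ctrl.job_done())"
```

```text
the job is handed in; nothing more can be done
None
```

I turned over the near tag plate, the one opposite the welded flange. It now lies on the rest at the flanges' side with its cross mark up. The job is handed in; no verdict was reported.

**Last checks:** In both cameras the plate's free-edge rows are within about 4 px, in the 3x enlarged crops, of where a flat plate should be. They are 13 px or more from where a plate at 3.04 rad would be. The scene-camera columns are 6–8 px off, a shift along the plate rather than in its tilt. The other two plates still lie on their first rests with rings up. By eye, the flanges, brush and offcut stand where they were. The gripper was clear of everything, with about 0 N on the tool, and the robot clock was near 8 s.

**What disagreed or came close:**
- **Fingertip position:** All three cameras put the shut fingertips about 39 mm behind the reported TCP. I planned with the seen tip and pushed at the plate's corner, so the grasp point stayed outside the plate's width.
- **Push force:** It was about 2–3 N on the way over. At the final seating I sent three press moves without checking the force between them, and it reached about 38 N, just under the 40 N limit. That figure comes from readings at the end of each move, so a brief higher peak can't be ruled out. I backed off at once.

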